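Make up two wash trays from the things on the bathroom ledge

TASK

Make up the two wash trays: the blue tray gets the blue toothbrush, the steel tongue cleaner and the toothpaste tube; the yellow tray gets the yellow toothbrush and the green comb. Lay each thing gently down, flat on the tray's floor and lengthwise in a lane of its own: the tube and the comb in the wide middle lane of their trays, the brushes and the tongue cleaner in side lanes (either side). Leave the tumbler, the cream jar and the nail brush standing where they are.

Things in the scene. Friction and masses are not known exactly. Their poses are not given: they have to be found in the camera images.
- tray_blue: Open blue tray, pale blue floor. Fixed. Outer 210 (x) x 202 (y) x 20 mm, walls and floor 3 mm thick. Origin: centre of underside; x along its lanes, z up. Ribs 4 mm wide, 12 mm above the floor, at y = -34 and +34 mm but only at the ends (|x| 52 to 102 mm) part it into three lanes: a wide middle one (y = 0, 64 mm) and side lanes (centres y = -67 and +67 mm, 62 mm wide). Mid-length has no ribs.
- tray_yellow: Open yellow tray, pale yellow floor. Fixed. Outer 210 (x) x 202 (y) x 20 mm, walls and floor 3 mm thick. Origin: centre of underside; x along its lanes, z up. Ribs 4 mm wide, 12 mm above the floor, at y = -34 and +34 mm but only at the ends (|x| 52 to 102 mm) part it into three lanes: a wide middle one (y = 0, 64 mm) and side lanes (centres y = -67 and +67 mm, 62 mm wide). Mid-length has no ribs.
- brush_blue_center (a point): Toothbrush with a blue handle, bristles up, 175 mm long, 20 g. Point: mid-length, half-way up the handle (6 mm above what it lies on). x runs along it towards the head, z up. Handle 12 mm wide (y) and 12 mm high from x = -87 to +22 mm: grip it here across y. Then a thin neck and the head (14 mm wide, bristle tips 15 mm high) up to x = +87 mm.
- brush_yellow_center (a point): Child's toothbrush with a yellow handle, bristles up, 150 mm long, 20 g. Point: mid-length, half-way up the handle (6 mm above what it lies on). x runs along it towards the head, z up. Handle 14 mm wide (y) and 12 mm high from x = -75 to +10 mm; neck 8 mm wide, 7 mm high beyond; head 14 mm wide up to x = +75 mm. Grip the handle across y, best at x about -10 mm.
- cleaner_center (a point): Stainless-steel tongue cleaner lying flat, 150 mm long, 40 g. Point: mid-length, half-way up (4 mm above what it lies on). x runs along it towards the loop, z up. Straight bar handle 10 mm wide (y), 8 mm high from x = -75 to +29 mm: grip it here across y. Then a round-wire oval loop 38 mm wide, up to x = +75 mm.
- comb_center (a point): Green plastic comb lying flat, 150 mm long (x), 34 mm wide over spine and teeth (y, spine at +y), 8 mm thick, 25 g. Point: its centre, half-way up (4 mm above what it lies on). Grip it across y, spine to teeth, which are stiff.
- tube_center (a point): Closed toothpaste tube, red with a white screw cap, lying flat and rigid to the touch, 125 mm long (x, cap at -x, flat crimp at +x), 75 g. Point: mid-length, half-way up there (10 mm above what it lies on). At this point it is 40 mm wide (y) and 20 mm high; it widens to 44 mm and thins to 4 mm at the crimp, and is 24 mm high near the cap. z up.
- tumbler: Blue plastic tumbler, 74 mm across the rim, 98 mm high, with a pink and a white toothbrush standing in it up to 195 mm. Loose; stays where it is. Origin: centre of its underside.
- cream_jar: Pink cream jar with a white cap, 60 mm across, 50 mm high. Loose; stays where it is. Origin: centre of its underside.
- nail_brush: Wooden nail brush, bristles down, 40 (x) x 90 (y) x 30 mm high, lying flat. Loose; stays where it is. Origin: centre of its underside.
There are look-alikes about, which are no part of the job. Several things look just like the part that bears brush_blue_center: the one meant starts nearest to the robot's base.

How it is judged:
By the outcome, as a careful person would: the job done as asked, in the order asked, and still so for the second after the job is handed in, with the robot touching nothing.
It also fails if it takes over 125 s, if anything falls off the work surface, if the arm or the gripper's body presses on something with over 40 N, if the wrist force passes 120 N, or if a joint passes its speed limit or range.

ROBOT

A 7-joint arm with a two-finger parallel gripper is mounted at the origin on the work surface. World frame = base frame: x ahead of the robot, y to its left, z up, the work surface at z = 0. Lengths are in m, angles in degrees, forces in N, time in s.
With the tool pointing down it reaches from about 0.425 to 0.875 m from the base axis. Payload 4.7 kg.
Tool frame: the origin (TCP) lies midway between the tips of the shut fingers; the grasp point (between the pads) lies env.grip_point_offset behind it (env.grip_point_offset is the distance from the TCP to the grasp point, in m); z points along the fingers, y is the line along which they close (so a half turn about z gives the same grasp; the last joint's range is limited). The gripper opens to 87 mm and grips with 3 to 60 N. Pads are 19 mm wide; open, the fingers measure 117 mm over their backs; the gripper's body (75 mm by 190 mm) begins 51 mm behind the grasp point.
Start: joints at [76.954, 18.392, -4.016, 83.108, 1.295, 78.541, -3.26], TCP at [0.156, -0.631, 0.223] pointing down, gripper open.
Joint ranges: [-163.93, 163.93], [-17.29, 119.83], [-79.2, 71.16], [3.27, 140.29], [-89.18, 269.18], [5.43, 117.66], [-154.24, 154.24]. Speed limits (degrees/s): [147.25, 147.25, 180, 180, 180, 180, 180].

INTERFACE

Orientations are given as [roll, pitch, yaw] about the fixed x, y, z axes, in that order (R = Rz(yaw) Ry(pitch) Rx(roll)).
In Python, from cell import env gives the robot as it stands.
- The arm moves only by the shell command python3 -m creep 'ROWS' [FORCE]. ROWS is a JSON object of lists of equal length, an entry for each row: "translation": the shift along the tool's x, y, z in units of 0.08 m (1.0 is 0.08 m), a list of three; "turn": the turn, a rotation vector about the tool's x, y, z in units of 180 degrees (1.0 is 180 degrees), a list of three; "grip": the opening, from 0 (shut) to 1 (fully open). In form: {"translation": [[x, y, z], ...], "turn": [[ax, ay, az], ...], "grip": [grip, ...]}. A call has 1 to 5 rows; each row shifts and turns the commanded pose from where the row before left it, along the tool's axes as they then stand; what a row does not reach is not made up. A row lasts 1/8 s, in which the tool goes at most 62.5 mm and 10.7 degrees, less where a joint would pass 70% of its speed; a pose out of reach is approached as far as the arm can. A call with a number of a shift or a turn outside -1 to 1 is refused whole. A call with a gripper value outside its range is refused whole. The fingers move at their own pace and stop on an object; FORCE is the grip in N (left out, the last holds). Time passes only in rows, so rows that do not move let the fingers close. It gives the time, the measured TCP pose, the force, the opening and the grip force at its end, in the units of the state.
- env.get_obs(): the state, without advancing time (a new reading comes with each control period).
- env.read_camera(name): name is "side" or "top"; returns a dict with "frame" (400x640x3 uint8, red, green, blue), "z_map" (400x640 float32, m along the optical axis (not along the pixel's ray), 0 where there is no reading), "K" (3x3 intrinsics, pixels), "rvec" (rotation vector, rad) and "tvec" (3), from world to camera coordinates, as OpenCV has them. Camera axes: x right, y down, z forward; pixel columns grow to the right and rows downward; lengths in m; the calibration is good to about 2 mm. A picture is of the moment at which its call begins.
- env.sign_off(): hands the job in; it is judged then, once.
The state is a dict: "time_s": time; "qpos": joint angles; "joint_velocities": joint speeds; "effort": joint torques, N m; "tool_pos": TCP position; "tool_rot": TCP orientation; "force": force on the tool from outside, world axes, zero at the start; "wrist_torque": the same for the moment, N m; "grip_width": finger opening in m; "grasp_force": force on a finger pad.
Only numpy, scipy, OpenCV 4.12 (cv2) and the standard library are available. Lean on these libraries where they do the work, as an engineer would, in place of code of your own. Each camera call takes 0.05 s, during which the arm holds its last target. There are 200 camera calls.

## Working session

There is one attempt and no reset: what is moved stays moved. The work goes in short steps, Python scripts to look and compute and a shell command to move; the robot and the scene stay as the last step left them, time stands still between calls to the robot, and variables do not carry over. Pictures are saved under pics/ and viewed, at most 14 in all, crops included, and the job is handed in when it is done.

```bash
mkdir -p pics; ls; python3 - <<'E'
from cell import env
import cv2,numpy as np
for n in("top","side"):
    c=env.read_camera(n); cv2.imwrite(f"pics/{n}0.png",c["frame"][:,:,::-1]); np.savez(f"{n}0.npz",**c)
    R=cv2.Rodrigues(c["rvec"])[0]; print(n,c["K"].tolist(),(-R.T@c["tvec"].ravel()).round(3),R.round(2).tolist())
print(env.get_obs(),env.grip_point_offset)
E
```

```text
pics
top [[365.35166547950627, 0.0, 323.55287354656923], [0.0, 365.35166547950627, 195.2709891607668], [0.0, 0.0, 1.0]] [ 0.443 -0.018  0.969] [[-0.03, -1.0, -0.0], [-0.98, 0.03, -0.19], [0.19, -0.0, -0.98]]
side [[365.80140386897665, 0.0, 317.159680252903], [0.0, 365.80140386897665, 203.09633979806068], [0.0, 0.0, 1.0]] [ 0.201 -0.606  0.473] [[0.82, -0.57, -0.02], [-0.31, -0.41, -0.86], [0.48, 0.71, -0.51]]
{'time_s': 0.1, 'qpos': array([76.95287878, 18.43615514, -4.01688949, 83.16727789,  1.29630887,
       78.5401392 , -3.25910823]), 'joint_velocities': array([ 0.04555092, -0.03634911, -0.00635097, -0.18338926, -0.00540281,
       -0.01642187,  0.03558318]), 'effort': array([ 4.03115519e-05, -4.92568481e+01, -4.05816240e-01, -3.13397670e+01,
       -6.42352039e-02,  3.94552073e-02,  8.85297936e-05]), 'tool_pos': array([ 0.15549479, -0.63062634,  0.22156141]), 'tool_rot': array([-1.79901737e+02,  6.21782262e-03,  1.38591488e+01]), 'force': array([0.68126755, 0.33036699, 0.61714661]), 'wrist_torque': array([-0.04894099,  0.04526723,  0.0179887 ]), 'grasp_force': 0.0, 'grip_width': 0.08717411552850717} 0.0187
```

View pics/top0.png

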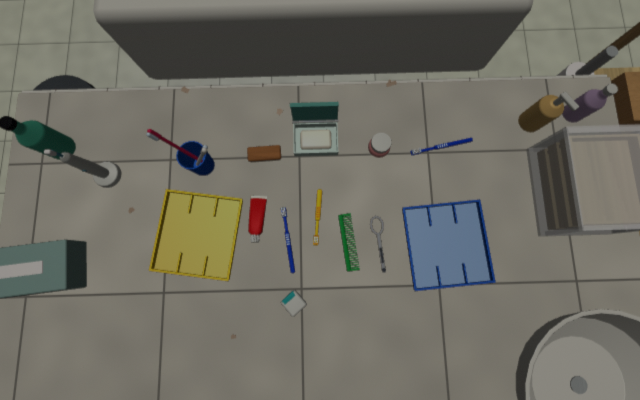

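View pics/side0.png

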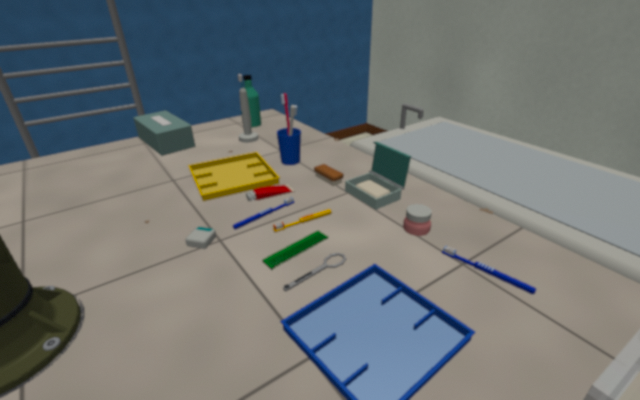

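```bash
cat > h.py <<'E'
import numpy as np,cv2
def world(c,uv,z=None):
    """pixels -> world; on plane z, or by the depth map if z is None"""
    uv=np.atleast_2d(uv).astype(float); R=cv2.Rodrigues(c["rvec"])[0]; t=c["tvec"].reshape(3)
    r=np.c_[uv,np.ones(len(uv))]@np.linalg.inv(c["K"]).T
    if z is None:
        d=c["z_map"][uv[:,1].astype(int),uv[:,0].astype(int)]; return (r*d[:,None]-t)@R
    o=-R.T@t; w=r@R; return o+w*((z-o[2])/w[:,2])[:,None]
def blob(c,box,test,z):
    """box u0,v0,u1,v1; test on HSV; returns world corners of min-area rect, centre, angle"""
    hsv=cv2.cvtColor(c["frame"],cv2.COLOR_RGB2HSV).astype(int); m=test(*np.moveaxis(hsv,2,0))
    u0,v0,u1,v1=box; k=np.zeros(m.shape,np.uint8); k[v0:v1,u0:u1]=m[v0:v1,u0:u1]
    n,l,s,_=cv2.connectedComponentsWithStats(k); 
    v,u=np.where(l>0) if n<3 else np.where(np.isin(l,[i for i in range(1,n) if s[i,4]>=6]))
    P=world(c,np.c_[u,v],z); (cx,cy),(w,h),a=cv2.minAreaRect((P[:,:2]*1000).astype(np.float32))
    if w<h: w,h,a=h,w,a-90
    zd=world(c,np.c_[u,v])[:,2]
    return dict(n=len(u),c=(round(cx),round(cy)),size=(round(w),round(h)),ang=round((a+90)%180-90,1),zmax=np.percentile(zd,[50,95]).round(3))
E
python3 - <<'E'
from h import *
c=dict(np.load("top0.npz"))
f=c["frame"][:,:,::-1]
cv2.imwrite("pics/crop0.png",cv2.resize(f[180:290,235:400],None,fx=4.8,fy=4.8,interpolation=cv2.INTER_CUBIC))
blue=lambda h,s,v:(h>105)&(h<130)&(s>150)
print("blueb",blob(c,(270,200,303,280),blue,.006))
print("blueb2",blob(c,(400,130,480,160),blue,.006))
print("yel",blob(c,(305,180,330,250),lambda h,s,v:(h>12)&(h<35)&(s>120),.006))
print("comb",blob(c,(333,205,364,275),lambda h,s,v:(h>45)&(h<80)&(s>100),.004))
print("tube",blob(c,(240,190,275,240),lambda h,s,v:((h<8)|(h>172))&(s>140),.012))
print("ty",blob(c,(145,180,250,285),lambda h,s,v:(h>20)&(h<35)&(s>60),.02))
print("tb",blob(c,(398,195,500,295),lambda h,s,v:(h>95)&(h<130)&(s>70),.02))
print("tbw",blob(c,(398,195,500,295),lambda h,s,v:(h>105)&(h<130)&(s>150),.02))
for n,u in dict(jar=(380,142),nail=(264,153),tumb=(195,157),soap=(293,303),box=(316,118)).items(): print(n,world(c,u).round(3))
E
```

```text
blueb {'n': 136, 'c': (497, 77), 'size': (145, 9), 'ang': 8.3, 'zmax': array([0.01 , 0.014])}
blueb2 {'n': 114, 'c': (757, -361), 'size': (142, 9), 'ang': -78.7, 'zmax': array([0.01 , 0.013])}
yel {'n': 224, 'c': (568, -1), 'size': (148, 14), 'ang': -5.7, 'zmax': array([0.01 , 0.014])}
comb {'n': 295, 'c': (499, -80), 'size': (148, 31), 'ang': 6.4, 'zmax': array([0.007, 0.01 ])}
tube {'n': 519, 'c': (573, 159), 'size': (96, 41), 'ang': -3.8, 'zmax': array([0.017, 0.024])}
ty {'n': 6810, 'c': (530, 314), 'size': (218, 210), 'ang': -8.8, 'zmax': array([0.003, 0.021])}
tb {'n': 6790, 'c': (486, -335), 'size': (215, 208), 'ang': 4.3, 'zmax': array([0.003, 0.021])}
tbw {'n': 884, 'c': (485, -335), 'size': (212, 206), 'ang': 4.4, 'zmax': array([0.019, 0.023])}
jar [[ 0.755 -0.172  0.047]]
nail [[0.739 0.137 0.032]]
tumb [[0.724 0.31  0.063]]
soap [[0.35  0.065 0.022]]
box [[ 0.827 -0.005  0.049]]
```

View pics/crop0.png

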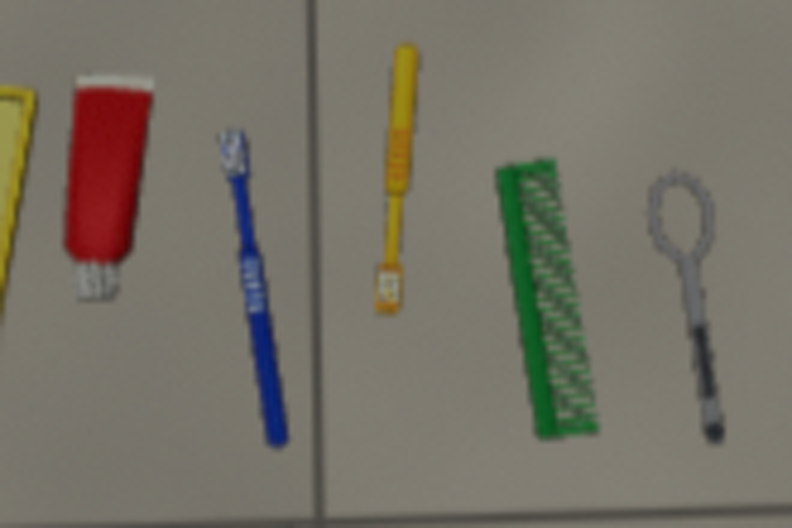

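The crop shows, left to right: the tube with its crimp up (115,78) and cap down (98,300), the blue brush with its head up, the yellow brush with its head down, the comb with its spine on the left, and the cleaner with its loop up. The job's blue brush is the left one (0.50 m from the base; the other is 0.84 m). Next I work out the poses.

```bash
python3 - <<'E'
from h import *
c=dict(np.load("top0.npz"))
ends=dict(brush_b=((228,126),(278,448),.008),brush_y=((387,315),(406,42),.008),cleaner=((676,168),(714,444),.005),tube=((116,75),(98,302),.008))
for n,(a,b,z) in ends.items():
    P=world(c,[(235+(a[0]+.5)/4.8-.5,180+(a[1]+.5)/4.8-.5),(235+(b[0]+.5)/4.8-.5,180+(b[1]+.5)/4.8-.5)],z)[:,:2]*1000
    d=P[0]-P[1]; print(n,"c",P.mean(0).round(1),"len",np.linalg.norm(d).round(1),"ang(x dir)",np.degrees(np.arctan2(d[1],d[0])).round(1))
# yellow tray -y wall vs tube left edge, from pixels near the middle of the tube
hsv=cv2.cvtColor(c["frame"],cv2.COLOR_RGB2HSV).astype(int)
for v in (205,212,218,224):
    h,s,_=hsv[v].T; y=[u for u in range(225,246) if 20<h[u]<35 and s[u]>100]; r=[u for u in range(243,275) if (h[u]<8 or h[u]>172) and s[u]>140]
    print(v,"wall",world(c,(max(y)+.5,v),.02)[0,:2].round(4),"tube",world(c,[(min(r)-.5,v),(max(r)+.5,v)],.01)[:,:2].round(4).tolist())
E
```

```text
brush_b c [510.7  79.1] len 177.5 ang(x dir) 8.3
brush_y c [567.7  -1. ] len 152.0 ang(x dir) 174.7
cleaner c [ 493.5 -161.9] len 150.5 ang(x dir) 4.7
tube c [566.2 158.8] len 126.0 ang(x dir) -4.1
205 wall [0.6018 0.1975] tube [[0.6029, 0.1784], [0.6017, 0.1359]]
212 wall [0.5833 0.1998] tube [[0.5841, 0.1782], [0.583, 0.1385]]
218 wall [0.5675 0.2022] tube [[0.5682, 0.1807], [0.567, 0.1411]]
224 wall [0.5518 0.2046] tube [[0.5522, 0.1806], [0.5512, 0.1437]]
```

```bash
cat > plan.py <<'E'
# python3 plan.py x y z yaw [x y z yaw ...] (mm,deg): moves from the measured pose, in tool axes and row units
import sys,numpy as np
from scipy.spatial.transform import Rotation as R
from cell import env
o=env.get_obs(); p=np.array(o["tool_pos"])*1000; r=R.from_euler("xyz",o["tool_rot"],degrees=True)
print("t %.2f"%o["time_s"],"pos",p.round(1),"rot",np.round(o["tool_rot"],2),"grip %.4f F %.1f"%(o["grip_width"],o["grasp_force"]),"f",np.round(o["force"],1))
a=list(map(float,sys.argv[1:]))
for x,y,z,w in zip(*[iter(a)]*4):
    q=np.array([x,y,z]); g=R.from_euler("xyz",[180,0,w],degrees=True)
    d=r.inv().apply(q-p)/80; t=(r.inv()*g).as_rotvec()/np.pi
    n=int(max(np.ceil(np.linalg.norm(d)*80/60),np.ceil(np.linalg.norm(t)*180/10)))
    print("total",d.round(3),"turn",t.round(4),"rows",n,"each",(d/n).round(3),(t/n).round(4)); p,r=q,g
E
python3 plan.py 500 -300 200 8.3  509 79 100 8.3 509 79 3 8.3
```

```text
t 0.10 pos [ 155.5 -630.6  221.6] rot [-1.799e+02  1.000e-02  1.386e+01] grip 0.0872 F 0.0 f [0.7 0.3 0.6]
total [ 5.171 -2.981  0.274] turn [-0.0005  0.0001  0.0309] rows 8 each [ 0.646 -0.373  0.034] [-0.0001  0.      0.0039]
total [ 0.795 -4.672  1.25 ] turn [0. 0. 0.] rows 7 each [ 0.114 -0.667  0.179] [0. 0. 0.]
total [ 0.    -0.     1.212] turn [0. 0. 0.] rows 2 each [ 0.    -0.     0.606] [0. 0. 0.]
```

```bash
python3 -m creep '{"translation":[[0.65,-0.37,0.03],[0.65,-0.37,0.03],[0.65,-0.37,0.03],[0.65,-0.37,0.03],[0.65,-0.37,0.03]],"turn":[[0,0,0],[0,0,0],[0,0,0],[0,0,0],[0,0,0]],"grip":[0.45,0.45,0.45,0.45,0.45]}'
python3 -m creep '{"translation":[[0.65,-0.37,0.03],[0.64,-0.37,0.03],[0.64,-0.38,0.03]],"turn":[[0,0,0],[0,0,0],[0,0,0.031]],"grip":[0.45,0.45,0.45]}'
python3 plan.py 509 79 80 8.3
```

```text
time_s: 0.72
tool_pos: [0.3736, -0.4235, 0.2102]
tool_rot: [-180.0, 0.0, 13.8]
force: [0.6, -1.0, -0.6]
grip_width: 0.0454
grasp_force: 0.0
time_s: 1.1
tool_pos: [0.5019, -0.2998, 0.203]
tool_rot: [180.0, 0.0, 8.1]
force: [0.1, -0.2, 0.5]
grip_width: 0.0391
grasp_force: 0.0
t 1.10 pos [ 501.9 -299.8  203. ] rot [1.80e+02 2.00e-02 8.12e+00] grip 0.0391 F 0.0 f [ 0.1 -0.2  0.5]
total [ 0.757 -4.675  1.537] turn [ 0.      0.0001 -0.001 ] rows 7 each [ 0.108 -0.668  0.22 ] [ 0.      0.     -0.0001]
```

```bash
python3 -m creep '{"translation":[[0.11,-0.67,0.22],[0.11,-0.67,0.22],[0.11,-0.67,0.22],[0.11,-0.67,0.22],[0.11,-0.67,0.22]],"turn":[[0,0,0],[0,0,0],[0,0,0],[0,0,0],[0,0,0]],"grip":[0.45,0.45,0.45,0.45,0.45]}' >/dev/null
python3 -m creep '{"translation":[[0.11,-0.67,0.22],[0.1,-0.66,0.21],[0,0,0]],"turn":[[0,0,0],[0,0,0],[0,0,0]],"grip":[0.45,0.45,0.45]}'
python3 plan.py 509 79 3 8.3
python3 - <<'E'
from cell import env
import cv2
f=env.read_camera("top")["frame"][:,:,::-1]; g=env.read_camera("side")["frame"][:,:,::-1]
cv2.imwrite("pics/a1.png",cv2.vconcat([cv2.resize(f[150:300,230:430],(780,290)),cv2.resize(g[150:300,150:400],(780,290))]))
E
```

```text
time_s: 2.1
tool_pos: [0.5053, 0.0834, 0.0796]
tool_rot: [-179.8, 0.1, 8.8]
force: [-0.2, -1.4, 0.1]
grip_width: 0.0391
grasp_force: 0.0
t 2.10 pos [505.3  83.4  79.6] rot [-1.7985e+02  1.5000e-01  8.7700e+00] grip 0.0391 F 0.0 f [-0.2 -1.4  0.1]
total [0.04  0.064 0.957] turn [-0.0008  0.0008  0.0026] rows 2 each [0.02  0.032 0.479] [-0.0004  0.0004  0.0013]
```

View pics/a1.png

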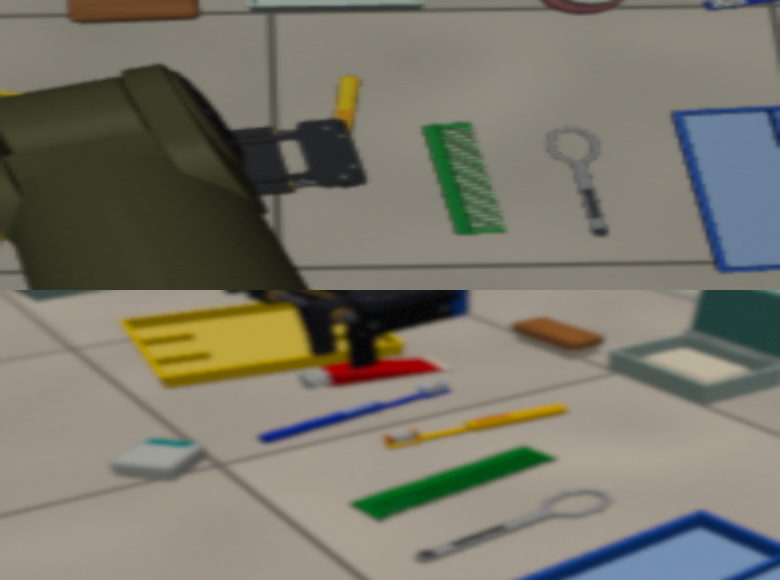

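The pictures show the brush free under the fingers (side view, 350,415); the arm hides it in the top view. Now down.

```bash
python3 -m creep '{"translation":[[0.02,0.03,0.35],[0.02,0.03,0.33],[0,0,0]],"turn":[[0,0,0.002],[0,0,0],[0,0,0]],"grip":[0.45,0.45,0.45]}'
python3 plan.py 509 79 3 8.3
```

```text
time_s: 2.58
tool_pos: [0.5099, 0.0712, 0.025]
tool_rot: [180.0, 0.2, 7.7]
force: [-0.5, -0.0, 0.6]
grip_width: 0.039
grasp_force: 0.0
t 2.58 pos [509.9  71.2  25. ] rot [179.98   0.23   7.73] grip 0.0390 F 0.0 f [-0.5 -0.   0.6]
total [ 0.003 -0.098  0.275] turn [ 0.0001  0.0013 -0.0032] rows 1 each [ 0.003 -0.098  0.275] [ 0.0001  0.0013 -0.0032]
```

```bash
python3 -m creep '{"translation":[[0,0,0],[0,0,0],[0,0,0]],"turn":[[0,0,0],[0,0,0],[0,0,0]],"grip":[0.45,0.45,0.45]}' >/dev/null
python3 plan.py 509 79 3 8.3
```

```text
t 2.95 pos [511.8  73.7  27.4] rot [ 1.7997e+02 -9.0000e-02  7.9100e+00] grip 0.0395 F 0.0 f [-0.1 -0.4  0.5]
total [-0.027 -0.071  0.305] turn [ 0.0002 -0.0005 -0.0022] rows 1 each [-0.027 -0.071  0.305] [ 0.0002 -0.0005 -0.0022]
```

```bash
python3 -m creep '{"translation":[[-0.02,-0.07,0.1],[0,0,0.1],[0,0,0.08],[0,0,0],[0,0,0]],"turn":[[0,0,-0.002],[0,0,0],[0,0,0],[0,0,0],[0,0,0]],"grip":[0.45,0.45,0.45,0.45,0.45]}'>/dev/null
python3 plan.py 509 79 3 8.3
python3 - <<'E'
from cell import env
import cv2
g=env.read_camera("side")["frame"][:,:,::-1]
cv2.imwrite("pics/a2.png",cv2.resize(g[150:270,180:340],(800,600)))
E
```

```text
t 3.58 pos [508.9  79.1   4.1] rot [-180.      0.      8.27] grip 0.0394 F 0.0 f [0.7 0.5 0.1]
total [0.001 0.001 0.013] turn [-0.      0.     -0.0002] rows 1 each [0.001 0.001 0.013] [-0.      0.     -0.0002]
```

View pics/a2.png

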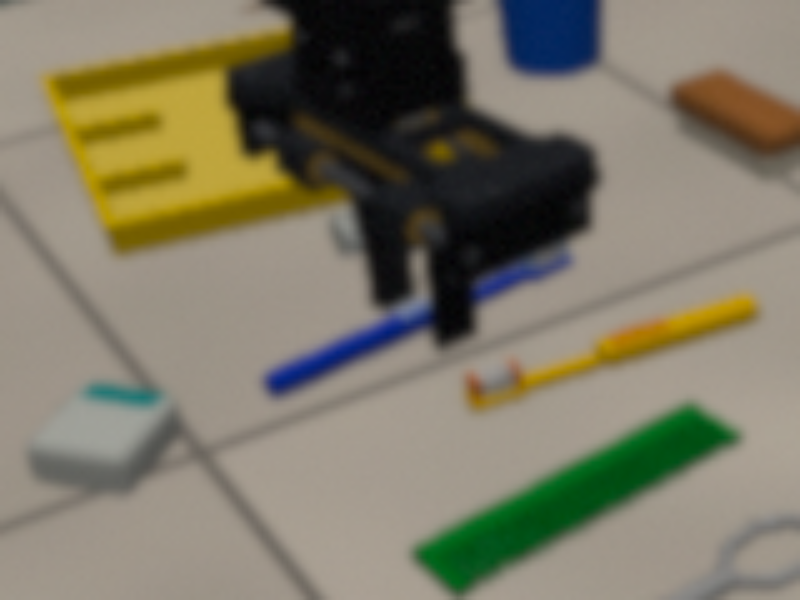

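```bash
python3 -m creep '{"translation":[[0,0,0],[0,0,0],[0,0,0],[0,0,0]],"turn":[[0,0,0],[0,0,0],[0,0,0],[0,0,0]],"grip":[0.05,0.05,0.05,0.05]}' 12
python3 -m creep '{"translation":[[0,0,-0.1],[0,0,-0.3],[0,0,-0.5],[0,0,0],[0,0,0]],"turn":[[0,0,0],[0,0,0],[0,0,0],[0,0,0],[0,0,0]],"grip":[0.05,0.05,0.05,0.05,0.05]}' 
python3 plan.py 489 -402 75 4.4 489 -402 8 4.4
```

```text
time_s: 4.12
tool_pos: [0.5089, 0.0791, 0.0042]
tool_rot: [180.0, -0.0, 8.3]
force: [0.7, -0.1, 0.8]
grip_width: 0.012
grasp_force: 12.0
time_s: 4.75
tool_pos: [0.5086, 0.0789, 0.076]
tool_rot: [180.0, 0.0, 8.3]
force: [-0.8, -0.7, -0.5]
grip_width: 0.0116
grasp_force: 12.0
t 4.75 pos [508.6  78.9  76. ] rot [1.7997e+02 1.0000e-02 8.2700e+00] grip 0.0116 F 12.0 f [-0.8 -0.7 -0.5]
total [-1.107  5.913  0.016] turn [0.0002 0.     0.0215] rows 9 each [-0.123  0.657  0.002] [0.     0.     0.0024]
total [ 0.    -0.     0.838] turn [0. 0. 0.] rows 2 each [ 0.    -0.     0.419] [0. 0. 0.]
```

```bash
python3 -m creep '{"translation":[[-0.06,0.3,0],[-0.1,0.55,0],[-0.1,0.55,0],[-0.1,0.55,0],[-0.1,0.55,0]],"turn":[[0,0,0],[0,0,0],[0,0,0],[0,0,0],[0,0,0]],"grip":[0.05,0.05,0.05,0.05,0.05]}' >/dev/null
python3 -m creep '{"translation":[[-0.1,0.55,0],[-0.1,0.55,0],[-0.1,0.55,0],[-0.1,0.55,0],[-0.1,0.55,0]],"turn":[[0,0,0],[0,0,0],[0,0,0],[0,0,0],[0,0,0]],"grip":[0.05,0.05,0.05,0.05,0.05]}' >/dev/null
python3 -m creep '{"translation":[[-0.08,0.4,0],[-0.07,0.26,0],[0,0,0],[0,0,0],[0,0,0]],"turn":[[0,0,0.0107],[0,0,0.0107],[0,0,0],[0,0,0],[0,0,0]],"grip":[0.05,0.05,0.05,0.05,0.05]}'
python3 plan.py 489 -402 8 4.4
```

```text
time_s: 6.62
tool_pos: [0.4891, -0.3995, 0.0762]
tool_rot: [-180.0, -0.0, 4.6]
force: [-0.1, 0.3, 0.5]
grip_width: 0.0117
grasp_force: 12.0
t 6.62 pos [ 489.1 -399.5   76.2] rot [-1.7996e+02 -1.0000e-02  4.5900e+00] grip 0.0117 F 12.0 f [-0.1  0.3  0.5]
total [-0.004  0.032  0.853] turn [-0.0002 -0.0001  0.001 ] rows 2 each [-0.002  0.016  0.426] [-0.0001 -0.      0.0005]
```

```bash
python3 -m creep '{"translation":[[0,0.03,0.3],[0,0,0.3],[0,0,0.13],[0,0,0.05],[0,0,0]],"turn":[[0,0,0.001],[0,0,0],[0,0,0],[0,0,0],[0,0,0]],"grip":[0.05,0.05,0.05,0.05,0.05]}' 
python3 -m creep '{"translation":[[0,0,0],[0,0,0]],"turn":[[0,0,0],[0,0,0]],"grip":[0.05,0.05]}'
python3 plan.py 489 -402 7 4.4
python3 - <<'E'
from cell import env
import cv2
g=env.read_camera("side")["frame"][:,:,::-1]
cv2.imwrite("pics/a3.png",cv2.resize(g[230:400,270:490],(776,600)))
E
```

```text
time_s: 7.25
tool_pos: [0.4889, -0.4038, 0.0143]
tool_rot: [180.0, -0.0, 4.3]
force: [0.5, 0.3, -0.4]
grip_width: 0.0115
grasp_force: 12.0
time_s: 7.5
tool_pos: [0.4888, -0.4042, 0.0145]
tool_rot: [179.9, -0.0, 4.2]
force: [-0.0, -0.4, -0.1]
grip_width: 0.0117
grasp_force: 12.0
t 7.50 pos [ 488.8 -404.2   14.5] rot [ 1.7994e+02 -5.0000e-02  4.2400e+00] grip 0.0117 F 12.0 f [-0.  -0.4 -0.1]
total [ 0.004 -0.028  0.094] turn [ 0.0003 -0.0003 -0.0009] rows 1 each [ 0.004 -0.028  0.094] [ 0.0003 -0.0003 -0.0009]
```

View pics/a3.png

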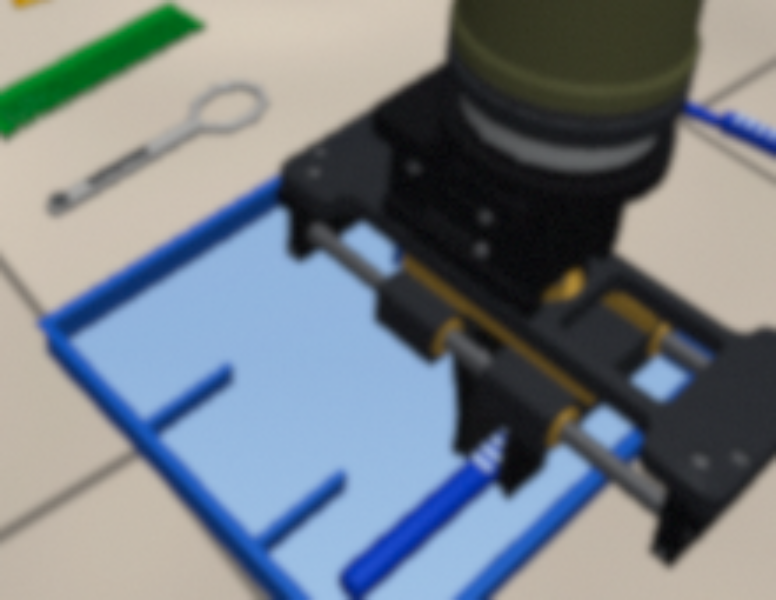

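The brush hangs level in the side lane (430,520), clear of the rib and the wall. I lower it gently.

```bash
python3 -m creep '{"translation":[[0,-0.02,0.03],[0,0,0.025],[0,0,0.02],[0,0,0.01],[0,0,0]],"turn":[[0,0,0],[0,0,0],[0,0,0],[0,0,0],[0,0,0]],"grip":[0.05,0.05,0.05,0.05,0.05]}' 
python3 plan.py 489 -402 7 4.4
```

```text
time_s: 8.18
tool_pos: [0.4883, -0.4023, 0.0072]
tool_rot: [180.0, 0.0, 4.2]
force: [-1.7, 1.6, 2.0]
grip_width: 0.0113
grasp_force: 12.0
t 8.18 pos [ 488.3 -402.3    7.2] rot [1.80e+02 1.00e-02 4.24e+00] grip 0.0113 F 12.0 f [-1.7  1.6  2. ]
total [ 0.009 -0.003  0.003] turn [ 0.      0.0001 -0.0009] rows 1 each [ 0.009 -0.003  0.003] [ 0.      0.0001 -0.0009]
```

```bash
python3 -m creep '{"translation":[[0,0,0],[0,0,0],[0,0,0]],"turn":[[0,0,0],[0,0,0],[0,0,0]],"grip":[0.18,0.28,0.3]}' 
python3 -m creep '{"translation":[[0,0,-0.1],[0,0,-0.4],[0,0,-0.4],[0,0,0],[0,0,0]],"turn":[[0,0,0],[0,0,0],[0,0,0],[0,0,0],[0,0,0]],"grip":[0.3,0.3,0.3,0.3,0.3]}' >/dev/null
python3 plan.py 493.5 -162 40 4.7 493.5 -162 3 4.7
```

```text
time_s: 8.55
tool_pos: [0.4883, -0.4023, 0.0068]
tool_rot: [180.0, 0.0, 4.2]
force: [-0.3, -0.2, -0.1]
grip_width: 0.0242
grasp_force: 0.0
t 9.18 pos [ 488.  -402.1   78.7] rot [-1.7999e+02  3.0000e-02  4.2400e+00] grip 0.0266 F 0.0 f [ 0.3  0.2 -1.2]
total [ 0.291 -2.988  0.484] turn [-0.      0.0001 -0.0025] rows 5 each [ 0.058 -0.598  0.097] [-0.      0.     -0.0005]
total [ 0.    -0.     0.462] turn [0. 0. 0.] rows 1 each [ 0.    -0.     0.462] [0. 0. 0.]
```

```bash
python3 -m creep '{"translation":[[0.04,-0.4,0],[0.06,-0.6,0],[0.06,-0.6,0],[0.06,-0.6,0.1],[0.04,-0.5,0.15]],"turn":[[0,0,0],[0,0,0],[0,0,0],[0,0,0],[0,0,0]],"grip":[0.33,0.33,0.33,0.33,0.33]}' >/dev/null
python3 -m creep '{"translation":[[0.03,-0.29,0.15],[0,0,0.08],[0,0,0],[0,0,0],[0,0,0]],"turn":[[0,0,-0.0025],[0,0,0],[0,0,0],[0,0,0],[0,0,0]],"grip":[0.33,0.33,0.33,0.33,0.33]}' >/dev/null
python3 plan.py 493.5 -162 2 4.7
python3 - <<'E'
from cell import env
import cv2
g=env.read_camera("side")["frame"][:,:,::-1]
cv2.imwrite("pics/a4.png",cv2.resize(g[200:400,220:480],(780,600)))
E
```

```text
t 10.43 pos [ 494.  -163.2   40.9] rot [ 1.7997e+02 -3.0000e-02  4.5900e+00] grip 0.0289 F 0.0 f [ 0.1 -0.3  0.9]
total [-0.005 -0.016  0.486] turn [ 0.0002 -0.0002 -0.0006] rows 1 each [-0.005 -0.016  0.486] [ 0.0002 -0.0002 -0.0006]
```

View pics/a4.png

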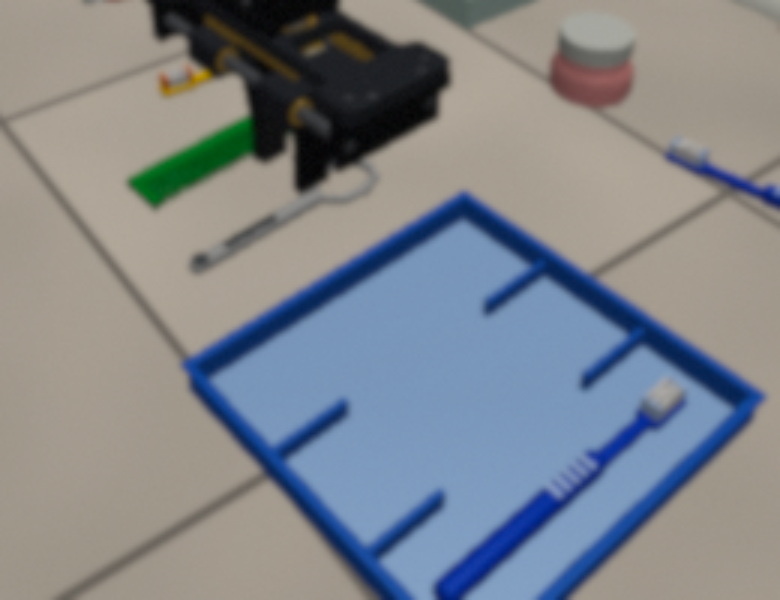

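The blue brush lies straight in its lane (560,490). The fingers hang over the cleaner's bar.

```bash
python3 -m creep '{"translation":[[0,-0.015,0.2],[0,0,0.15],[0,0,0.09],[0,0,0.04],[0,0,0]],"turn":[[0,0,0],[0,0,0],[0,0,0],[0,0,0],[0,0,0]],"grip":[0.33,0.33,0.33,0.33,0.33]}'
python3 -m creep '{"translation":[[0,0,0],[0,0,0],[0,0,0],[0,0,0]],"turn":[[0,0,0],[0,0,0],[0,0,0],[0,0,0]],"grip":[0.03,0.03,0.03,0.03]}' 20
```

```text
time_s: 11.1
tool_pos: [0.4937, -0.1607, 0.0019]
tool_rot: [-180.0, 0.0, 4.7]
force: [0.3, 1.6, -0.5]
grip_width: 0.0286
grasp_force: 0.0
time_s: 11.6
tool_pos: [0.4939, -0.161, 0.0024]
tool_rot: [180.0, -0.0, 4.7]
force: [-0.7, -0.1, 2.5]
grip_width: 0.0096
grasp_force: 20.0
```

```bash
python3 -m creep '{"translation":[[0,0,-0.1],[0,0,-0.3],[0,0,-0.3],[0,0,0],[0,0,0]],"turn":[[0,0,0],[0,0,0],[0,0,0],[0,0,0],[0,0,0]],"grip":[0.03,0.03,0.03,0.03,0.03]}' 
python3 plan.py 480.5 -268 58 4.4
```

```text
time_s: 12.22
tool_pos: [0.4931, -0.1608, 0.0576]
tool_rot: [-180.0, 0.0, 4.7]
force: [-0.2, 0.8, -1.1]
grip_width: 0.0096
grasp_force: 20.0
t 12.22 pos [ 493.1 -160.8   57.6] rot [-1.7999e+02  5.0000e-02  4.6900e+00] grip 0.0096 F 20.0 f [-0.2  0.8 -1.1]
total [-0.267  1.323 -0.005] turn [-0.      0.0003  0.0016] rows 2 each [-0.134  0.661 -0.002] [-0.      0.0001  0.0008]
```

```bash
python3 -m creep '{"translation":[[-0.07,0.35,0],[-0.09,0.45,0],[-0.07,0.35,0],[-0.035,0.17,0],[0,0,0]],"turn":[[0,0,0],[0,0,0],[0,0,0],[0,0,0.0016],[0,0,0]],"grip":[0.03,0.03,0.03,0.03,0.03]}' >/dev/null
python3 -m creep '{"translation":[[0,0,0],[0,0,0]],"turn":[[0,0,0],[0,0,0]],"grip":[0.03,0.03]}' >/dev/null
python3 plan.py 480.5 -268 6 4.4
```

```text
t 13.10 pos [ 481.6 -266.3   58.1] rot [-179.98    0.      4.53] grip 0.0095 F 20.0 f [ 0.1  0.3 -1.1]
total [-0.016  0.02   0.651] turn [-0.0001  0.      0.0007] rows 1 each [-0.016  0.02   0.651] [-0.0001  0.      0.0007]
```

```bash
python3 -m creep '{"translation":[[-0.015,0.01,0.2],[0,0,0.2],[0,0,0.12],[0,0,0.05],[0,0,0.03]],"turn":[[0,0,0],[0,0,0],[0,0,0],[0,0,0],[0,0,0]],"grip":[0.03,0.03,0.03,0.03,0.03]}' 
python3 -m creep '{"translation":[[0,0,0.02],[0,0,0.015],[0,0,0.01],[0,0,0]],"turn":[[0,0,0],[0,0,0],[0,0,0],[0,0,0]],"grip":[0.03,0.03,0.03,0.03]}' 
python3 plan.py 480.5 -268 5.4 4.4
```

```text
time_s: 13.72
tool_pos: [0.4802, -0.2687, 0.0099]
tool_rot: [-180.0, 0.0, 4.4]
force: [-0.6, 0.4, -0.1]
grip_width: 0.0097
grasp_force: 20.0
time_s: 14.22
tool_pos: [0.4801, -0.2688, 0.0066]
tool_rot: [180.0, -0.0, 4.4]
force: [0.3, -0.3, 0.0]
grip_width: 0.0096
grasp_force: 20.0
t 14.22 pos [ 480.1 -268.8    6.6] rot [179.99  -0.     4.4 ] grip 0.0096 F 20.0 f [ 0.3 -0.3  0. ]
total [ 0.006 -0.009  0.015] turn [ 0.0001 -0.      0.    ] rows 1 each [ 0.006 -0.009  0.015] [ 0.0001 -0.      0.    ]
```

```bash
python3 -m creep '{"translation":[[0,0,0.01],[0,0,0.005],[0,0,0],[0,0,0],[0,0,0]],"turn":[[0,0,0],[0,0,0],[0,0,0],[0,0,0],[0,0,0]],"grip":[0.03,0.03,0.03,0.17,0.25]}' 
python3 -m creep '{"translation":[[0,0,0],[0,0,-0.1],[0,0,-0.5],[0,0,-0.4],[0,0,0]],"turn":[[0,0,0],[0,0,0],[0,0,0],[0,0,0],[0,0,0]],"grip":[0.28,0.28,0.28,0.28,0.28]}' >/dev/null
python3 plan.py 558.5 161 80 -4
```

```text
time_s: 14.85
tool_pos: [0.4801, -0.2688, 0.0054]
tool_rot: [180.0, -0.0, 4.4]
force: [-0.3, 0.3, -0.8]
grip_width: 0.018
grasp_force: 0.0
t 15.47 pos [ 482.3 -269.8   88.8] rot [179.76  -0.29   4.4 ] grip 0.0245 F 0.0 f [-0.  -0.2 -0.4]
total [ 1.362 -5.297  0.095] turn [ 0.0012 -0.0017  0.0467] rows 8 each [ 0.17  -0.662  0.012] [ 0.0001 -0.0002  0.0058]
```

```bash
python3 -m creep '{"translation":[[0.08,-0.3,0],[0.14,-0.55,0],[0.14,-0.55,0],[0.14,-0.55,0],[0.14,-0.55,0]],"turn":[[0,0,0],[0,0,0],[0,0,0],[0,0,0],[0,0,0]],"grip":[0.54,0.54,0.54,0.54,0.54]}' >/dev/null
python3 -m creep '{"translation":[[0.14,-0.55,0],[0.14,-0.55,0],[0.14,-0.55,0],[0.14,-0.55,0],[0.1,-0.4,0]],"turn":[[0,0,0],[0,0,0],[0,0,0],[0,0,0],[0,0,0.0235]],"grip":[0.54,0.54,0.54,0.54,0.54]}' >/dev/null
python3 -m creep '{"translation":[[0.06,-0.2,0],[0,0,0.3],[0,0,0.1],[0,0,0],[0,0,0]],"turn":[[0,0,0.0235],[0,0,0],[0,0,0],[0,0,0],[0,0,0]],"grip":[0.54,0.54,0.54,0.54,0.54]}' >/dev/null
python3 -m creep '{"translation":[[0,0,0],[0,0,0]],"turn":[[0,0,0],[0,0,0]],"grip":[0.54,0.54]}' >/dev/null
python3 plan.py 558.5 161 4 -4
```

```text
t 17.60 pos [557.5 162.   53.8] rot [-1.80e+02 -5.00e-02 -4.07e+00] grip 0.0470 F 0.0 f [0.6 0.7 0.5]
total [0.013 0.012 0.623] turn [-0.     -0.0003 -0.0004] rows 1 each [0.013 0.012 0.623] [-0.     -0.0003 -0.0004]
```

```bash
python3 -m creep '{"translation":[[0.013,0.012,0.15],[0,0,0.1],[0,0,0.05],[0,0,0],[0,0,0]],"turn":[[0,0,0],[0,0,0],[0,0,0],[0,0,0],[0,0,0]],"grip":[0.54,0.54,0.54,0.54,0.54]}' >/dev/null
python3 plan.py 558.5 161 4 -4
python3 - <<'E'
from cell import env
import cv2
g=env.read_camera("side")["frame"][:,:,::-1]
cv2.imwrite("pics/a5.png",cv2.resize(g[130:230,190:325],(800,592),interpolation=cv2.INTER_CUBIC))
E
```

```text
t 18.23 pos [558.3 161.2  29.5] rot [-1.7999e+02 -1.0000e-02 -4.0500e+00] grip 0.0472 F 0.0 f [ 0.2  0.5 -0.1]
total [0.003 0.003 0.318] turn [-0.     -0.0001 -0.0003] rows 1 each [0.003 0.003 0.318] [-0.     -0.0001 -0.0003]
```

View pics/a5.png

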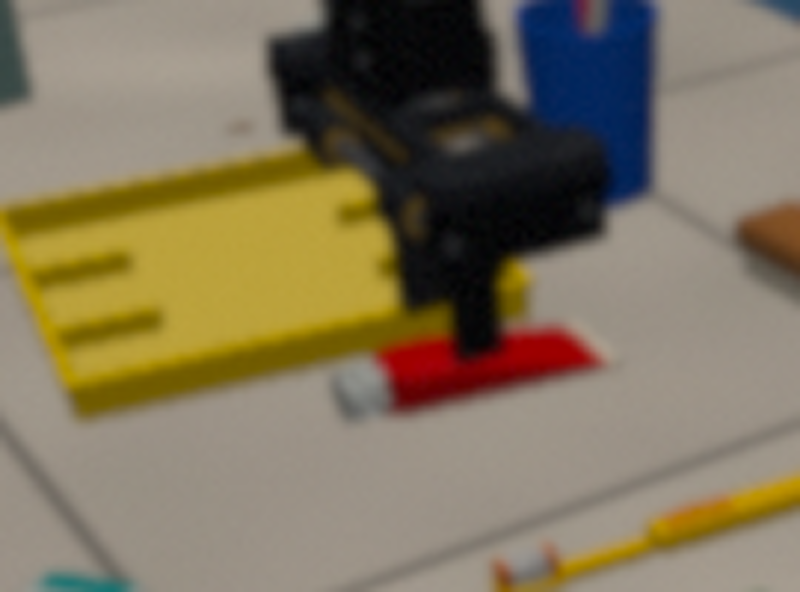

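The fingers are above the tube; the near tip is at (475,355). I descend slowly and watch the force.

```bash
python3 -m creep '{"translation":[[0,0,0.05],[0,0,0.05],[0,0,0.03]],"turn":[[0,0,0],[0,0,0],[0,0,0]],"grip":[0.54,0.54,0.54]}'
```

```text
time_s: 18.65
tool_pos: [0.5579, 0.161, 0.0185]
tool_rot: [180.0, 0.0, -4.1]
force: [0.3, -0.4, -0.1]
grip_width: 0.0468
grasp_force: 0.0
```

```bash
python3 -m creep '{"translation":[[0,0,0.03],[0,0,0.03],[0,0,0]],"turn":[[0,0,0],[0,0,0],[0,0,0]],"grip":[0.54,0.54,0.54]}'
```

```text
time_s: 19.02
tool_pos: [0.558, 0.161, 0.0139]
tool_rot: [180.0, 0.0, -4.1]
force: [0.3, -0.0, -0.8]
grip_width: 0.0471
grasp_force: 0.0
```

```bash
python3 -m creep '{"translation":[[0,0,0.04],[0,0,0.04],[0,0,0.03],[0,0,0]],"turn":[[0,0,0],[0,0,0],[0,0,0],[0,0,0]],"grip":[0.54,0.54,0.54,0.54]}'
python3 -m creep '{"translation":[[0,0,0],[0,0,0],[0,0,0],[0,0,0]],"turn":[[0,0,0],[0,0,0],[0,0,0],[0,0,0]],"grip":[0.4,0.35,0.35,0.35]}' 20
python3 -m creep '{"translation":[[0,0,-0.1],[0,0,-0.3],[0,0,-0.4],[0,0,-0.2],[0,0,0]],"turn":[[0,0,0],[0,0,0],[0,0,0],[0,0,0],[0,0,0]],"grip":[0.35,0.35,0.35,0.35,0.35]}'
python3 plan.py 478 -335 80 4.4
```

```text
time_s: 19.52
tool_pos: [0.5579, 0.161, 0.005]
tool_rot: [180.0, 0.0, -4.1]
force: [0.6, -0.6, 0.7]
grip_width: 0.0472
grasp_force: 0.0
time_s: 20.02
tool_pos: [0.5582, 0.1611, 0.0054]
tool_rot: [-180.0, -0.0, -4.1]
force: [0.9, -0.1, 0.2]
grip_width: 0.0398
grasp_force: 20.0
time_s: 20.65
tool_pos: [0.559, 0.1612, 0.0865]
tool_rot: [-180.0, -0.1, -4.1]
force: [0.0, 0.0, -1.4]
grip_width: 0.0398
grasp_force: 20.0
t 20.65 pos [559.  161.2  86.5] rot [-1.7998e+02 -1.5000e-01 -4.0700e+00] grip 0.0398 F 20.0 f [ 0.   0.  -1.4]
total [-0.57   6.259  0.079] turn [-0.     -0.0008 -0.047 ] rows 9 each [-0.063  0.695  0.009] [-0.     -0.0001 -0.0052]
```

```bash
python3 -m creep '{"translation":[[-0.03,0.3,0],[-0.05,0.55,0],[-0.05,0.55,0],[-0.05,0.55,0],[-0.05,0.55,0]],"turn":[[0,0,0],[0,0,0],[0,0,0],[0,0,0],[0,0,0]],"grip":[0.35,0.35,0.35,0.35,0.35]}' >/dev/null
python3 -m creep '{"translation":[[-0.05,0.55,0],[-0.05,0.55,0],[-0.05,0.55,0],[-0.05,0.55,0],[-0.05,0.55,0]],"turn":[[0,0,0],[0,0,0],[0,0,0],[0,0,0],[0,0,0]],"grip":[0.35,0.35,0.35,0.35,0.35]}' >/dev/null
python3 -m creep '{"translation":[[-0.05,0.55,0],[-0.03,0.3,0],[-0.01,0.16,0],[0,0,0.1],[0,0,0]],"turn":[[0,0,0],[0,0,-0.0235],[0,0,-0.0235],[0,0,0],[0,0,0]],"grip":[0.35,0.35,0.35,0.35,0.35]}' >/dev/null
python3 -m creep '{"translation":[[0,0,0],[0,0,0],[0,0,0]],"turn":[[0,0,0],[0,0,0],[0,0,0]],"grip":[0.35,0.35,0.35]}'
python3 plan.py 478 -335.5 9 4.4
```

```text
time_s: 22.9
tool_pos: [0.4784, -0.3351, 0.0776]
tool_rot: [180.0, -0.0, 4.4]
force: [-0.3, 0.3, -0.3]
grip_width: 0.0399
grasp_force: 20.0
t 22.90 pos [ 478.4 -335.1   77.6] rot [ 1.7998e+02 -2.0000e-02  4.4300e+00] grip 0.0399 F 20.0 f [-0.3  0.3 -0.3]
total [-0.006  0.004  0.857] turn [ 0.0001 -0.0001  0.0002] rows 2 each [-0.003  0.002  0.429] [ 0.0001 -0.      0.0001]
```

```bash
python3 -m creep '{"translation":[[0,0,0.25],[0,0,0.25],[0,0,0.18],[0,0,0.08],[0,0,0.03]],"turn":[[0,0,0],[0,0,0],[0,0,0],[0,0,0],[0,0,0]],"grip":[0.35,0.35,0.35,0.35,0.35]}' 
python3 -m creep '{"translation":[[0,0,0.02],[0,0,0.02],[0,0,0.01],[0,0,0]],"turn":[[0,0,0],[0,0,0],[0,0,0],[0,0,0]],"grip":[0.35,0.35,0.35,0.35]}' 
```

```text
time_s: 23.52
tool_pos: [0.4781, -0.3352, 0.0135]
tool_rot: [-180.0, 0.0, 4.4]
force: [-0.3, 1.1, -0.3]
grip_width: 0.0398
grasp_force: 20.0
time_s: 24.02
tool_pos: [0.4783, -0.3354, 0.0103]
tool_rot: [180.0, -0.0, 4.4]
force: [-0.2, 0.1, -1.5]
grip_width: 0.0399
grasp_force: 20.0
```

```bash
python3 -m creep '{"translation":[[0,0,0.01],[0,0,0.01],[0,0,0.005],[0,0,0]],"turn":[[0,0,0],[0,0,0],[0,0,0],[0,0,0]],"grip":[0.35,0.35,0.35,0.35]}'
python3 -m creep '{"translation":[[0,0,0],[0,0,0],[0,0,0]],"turn":[[0,0,0],[0,0,0],[0,0,0]],"grip":[0.5,0.57,0.57]}'
python3 -m creep '{"translation":[[0,0,-0.1],[0,0,-0.5],[0,0,-0.4],[0,0,0],[0,0,0]],"turn":[[0,0,0],[0,0,0],[0,0,0],[0,0,0],[0,0,0]],"grip":[0.57,0.57,0.57,0.57,0.57]}' >/dev/null
python3 plan.py 576 -2 85 -5.3
```

```text
time_s: 24.52
tool_pos: [0.4782, -0.3354, 0.0084]
tool_rot: [180.0, 0.0, 4.4]
force: [-1.1, 1.0, 2.2]
grip_width: 0.0396
grasp_force: 20.0
time_s: 24.9
tool_pos: [0.4782, -0.3354, 0.0081]
tool_rot: [180.0, -0.0, 4.4]
force: [-0.1, 0.2, 0.1]
grip_width: 0.0486
grasp_force: 0.0
t 25.52 pos [ 477.8 -335.2   87.9] rot [-1.7999e+02  3.0000e-02  4.4000e+00] grip 0.0498 F 0.0 f [ 0.2  0.2 -0.3]
total [ 1.544 -4.059  0.035] turn [-0.      0.0002  0.0539] rows 6 each [ 0.257 -0.676  0.006] [-0.     0.     0.009]
```

```bash
python3 -m creep '{"translation":[[0.11,-0.3,0],[0.21,-0.55,0],[0.21,-0.55,0],[0.21,-0.55,0],[0.21,-0.55,0]],"turn":[[0,0,0],[0,0,0],[0,0,0],[0,0,0],[0,0,0]],"grip":[0.45,0.45,0.45,0.45,0.45]}' >/dev/null
python3 -m creep '{"translation":[[0.21,-0.55,0],[0.21,-0.55,0],[0.11,-0.3,0],[0.06,-0.16,0.2],[0,0,0.2]],"turn":[[0,0,0],[0,0,0],[0,0,0.027],[0,0,0.027],[0,0,0]],"grip":[0.45,0.45,0.45,0.45,0.45]}' >/dev/null
python3 -m creep '{"translation":[[0,0,0.1],[0,0,0],[0,0,0],[0,0,0]],"turn":[[0,0,0],[0,0,0],[0,0,0],[0,0,0]],"grip":[0.45,0.45,0.45,0.45]}' >/dev/null
python3 plan.py 576 -2 3.5 -5.3
python3 - <<'E'
from cell import env
import cv2
g=env.read_camera("side")["frame"][:,:,::-1]; f=env.read_camera("top")["frame"][:,:,::-1]
cv2.imwrite("pics/a6.png",cv2.vconcat([cv2.resize(g[160:280,220:460],(600,300)),cv2.resize(f[190:300,390:510],(600,300))]))
E
```

```text
t 27.27 pos [577.6  -2.8  48.8] rot [ 1.7999e+02 -7.0000e-02 -5.3400e+00] grip 0.0394 F 0.0 f [-0.  -0.2 -0.1]
total [-0.022 -0.008  0.566] turn [ 0.0001 -0.0004 -0.0002] rows 1 each [-0.022 -0.008  0.566] [ 0.0001 -0.0004 -0.0002]
```

View pics/a6.png

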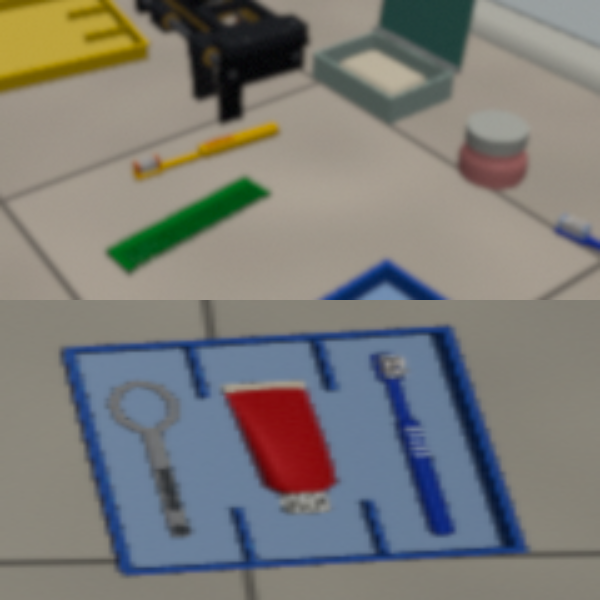

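The blue tray is complete: cleaner, tube and brush each lie in their own lane. Next the yellow brush.

```bash
python3 -m creep '{"translation":[[-0.01,-0.01,0.22],[0,0,0.18],[0,0,0.1],[0,0,0.05],[0,0,0.01]],"turn":[[0,0,0],[0,0,0],[0,0,0],[0,0,0],[0,0,0]],"grip":[0.45,0.45,0.45,0.45,0.45]}'
python3 -m creep '{"translation":[[0,0,0],[0,0,0],[0,0,0],[0,0,0],[0,0,0]],"turn":[[0,0,0],[0,0,0],[0,0,0],[0,0,0],[0,0,0]],"grip":[0.45,0.05,0.05,0.05,0.05]}' 12
python3 -m creep '{"translation":[[0,0,-0.1],[0,0,-0.3],[0,0,-0.4],[0,0,-0.1],[0,0,0]],"turn":[[0,0,0],[0,0,0],[0,0,0],[0,0,0],[0,0,0]],"grip":[0.05,0.05,0.05,0.05,0.05]}'
python3 plan.py 530 248 75 -8.8
```

```text
time_s: 28.0
tool_pos: [0.5764, -0.0014, 0.003]
tool_rot: [-180.0, 0.0, -5.3]
force: [-0.0, -0.3, -0.7]
grip_width: 0.0394
grasp_force: 0.0
time_s: 28.62
tool_pos: [0.5765, -0.0016, 0.0035]
tool_rot: [180.0, -0.0, -5.3]
force: [-0.6, 0.5, 0.8]
grip_width: 0.0134
grasp_force: 12.0
time_s: 29.25
tool_pos: [0.5767, -0.0017, 0.0756]
tool_rot: [180.0, -0.1, -5.3]
force: [-1.5, -0.2, -1.0]
grip_width: 0.0137
grasp_force: 12.0
t 29.25 pos [576.7  -1.7  75.6] rot [ 1.7998e+02 -5.0000e-02 -5.3200e+00] grip 0.0137 F 12.0 f [-1.5 -0.2 -1. ]
total [-0.87  -3.053  0.006] turn [ 0.0001 -0.0003  0.0193] rows 5 each [-0.174 -0.611  0.001] [ 0.     -0.0001  0.0039]
```

```bash
python3 -m creep '{"translation":[[-0.09,-0.3,0],[-0.16,-0.55,0],[-0.16,-0.55,0],[-0.16,-0.55,0],[-0.16,-0.55,0]],"turn":[[0,0,0],[0,0,0],[0,0,0],[0,0,0],[0,0,0]],"grip":[0.05,0.05,0.05,0.05,0.05]}' >/dev/null
python3 -m creep '{"translation":[[-0.1,-0.35,0],[-0.06,-0.2,0],[0,0,0],[0,0,0],[0,0,0]],"turn":[[0,0,0.009],[0,0,0.009],[0,0,0],[0,0,0],[0,0,0]],"grip":[0.05,0.05,0.05,0.05,0.05]}' >/dev/null
python3 plan.py 528.7 246.4 6.5 -8.6
```

```text
t 30.50 pos [529.  246.6  74.9] rot [ 1.7995e+02  2.0000e-02 -8.6600e+00] grip 0.0137 F 12.0 f [-0.  -0.1 -0.6]
total [-0.003  0.002  0.855] turn [ 0.0003  0.0001 -0.0003] rows 2 each [-0.001  0.001  0.427] [ 0.0002  0.0001 -0.0002]
```

```bash
python3 -m creep '{"translation":[[0,0,0.25],[0,0,0.25],[0,0,0.15],[0,0,0.08],[0,0,0.04]],"turn":[[0,0,0],[0,0,0],[0,0,0],[0,0,0],[0,0,0]],"grip":[0.05,0.05,0.05,0.05,0.05]}' 
python3 -m creep '{"translation":[[0,0,0.02],[0,0,0.02],[0,0,0.015],[0,0,0],[0,0,0]],"turn":[[0,0,0],[0,0,0],[0,0,0],[0,0,0],[0,0,0]],"grip":[0.05,0.05,0.05,0.05,0.05]}' 
python3 plan.py 528.7 246.4 6.5 -8.6
python3 - <<'E'
from cell import env
import cv2
g=env.read_camera("side")["frame"][:,:,::-1]
cv2.imwrite("pics/a7.png",cv2.resize(g[130:220,180:300],(800,600),interpolation=cv2.INTER_CUBIC))
E
```

```text
time_s: 31.12
tool_pos: [0.5285, 0.2482, 0.0132]
tool_rot: [180.0, 0.0, -8.5]
force: [0.0, 0.1, -0.2]
grip_width: 0.0138
grasp_force: 12.0
time_s: 31.75
tool_pos: [0.5287, 0.2481, 0.0094]
tool_rot: [-180.0, -0.0, -8.6]
force: [-0.1, -0.3, 1.1]
grip_width: 0.0139
grasp_force: 12.0
t 31.75 pos [528.7 248.1   9.4] rot [-1.80e+02 -1.00e-02 -8.56e+00] grip 0.0139 F 12.0 f [-0.1 -0.3  1.1]
total [0.003 0.021 0.037] turn [-0.     -0.0001  0.0002] rows 1 each [0.003 0.021 0.037] [-0.     -0.0001  0.0002]
```

View pics/a7.png

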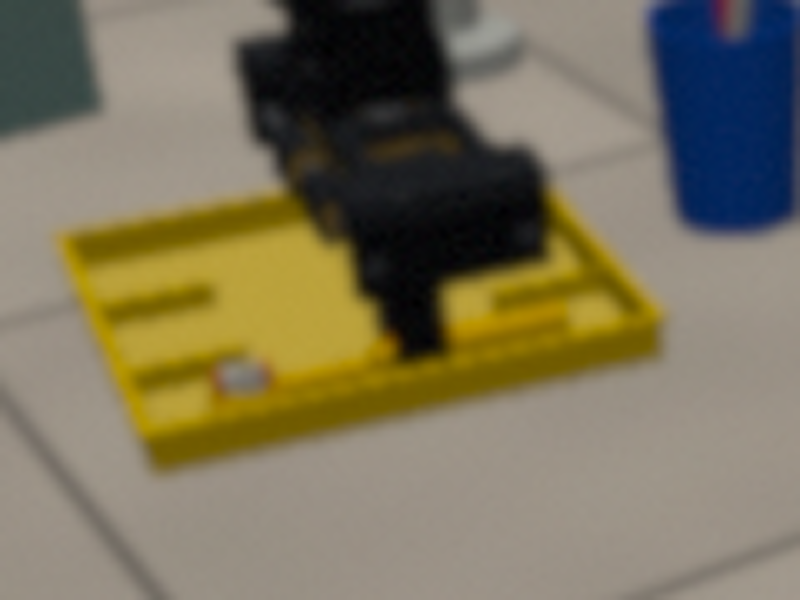

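```bash
python3 -m creep '{"translation":[[0,0,0.015],[0,0,0.015],[0,0,0.007],[0,0,0]],"turn":[[0,0,0],[0,0,0],[0,0,0],[0,0,0]],"grip":[0.05,0.05,0.05,0.05]}'
python3 -m creep '{"translation":[[0,0,0],[0,0,0],[0,0,0]],"turn":[[0,0,0],[0,0,0],[0,0,0]],"grip":[0.2,0.26,0.27]}'
python3 -m creep '{"translation":[[0,0,-0.1],[0,0,-0.5],[0,0,-0.4],[0,0,0],[0,0,0]],"turn":[[0,0,0],[0,0,0],[0,0,0],[0,0,0],[0,0,0]],"grip":[0.27,0.27,0.27,0.27,0.27]}' >/dev/null
python3 plan.py 499 -80 85 6.4
```

```text
time_s: 32.3
tool_pos: [0.5286, 0.2481, 0.0064]
tool_rot: [180.0, 0.0, -8.6]
force: [-1.8, -0.4, 2.4]
grip_width: 0.0135
grasp_force: 12.0
time_s: 32.67
tool_pos: [0.5286, 0.2481, 0.0063]
tool_rot: [180.0, 0.0, -8.6]
force: [0.5, 0.7, 0.9]
grip_width: 0.0223
grasp_force: 0.0
t 33.30 pos [528.3 247.8  86.1] rot [ 1.7996e+02  2.0000e-02 -8.5600e+00] grip 0.0234 F 0.0 f [-0.4 -0.1  0.7]
total [0.247 4.106 0.016] turn [ 0.0002  0.0001 -0.0831] rows 6 each [0.041 0.684 0.003] [ 0.      0.     -0.0139]
```

```bash
python3 -m creep '{"translation":[[0.02,0.3,0],[0.03,0.55,0],[0.03,0.55,0],[0.03,0.55,0],[0.03,0.55,0]],"turn":[[0,0,0],[0,0,0],[0,0,0],[0,0,0],[0,0,0]],"grip":[0.57,0.57,0.57,0.57,0.57]}' >/dev/null
python3 -m creep '{"translation":[[0.03,0.55,0],[0.03,0.55,0],[0.03,0.3,0],[0.02,0.2,0],[0,0,0.3]],"turn":[[0,0,0],[0,0,0],[0,0,0],[0,0,-0.0415],[0,0,-0.0415]],"grip":[0.57,0.57,0.57,0.57,0.57]}' >/dev/null
python3 -m creep '{"translation":[[0,0,0.2],[0,0,0.1],[0,0,0],[0,0,0],[0,0,0]],"turn":[[0,0,0],[0,0,0],[0,0,0],[0,0,0],[0,0,0]],"grip":[0.57,0.57,0.57,0.57,0.57]}' >/dev/null
python3 plan.py 499 -80 2 6.4
python3 - <<'E'
from cell import env
import cv2
g=env.read_camera("side")["frame"][:,:,::-1]; f=env.read_camera("top")["frame"][:,:,::-1]
cv2.imwrite("pics/a8.png",cv2.hconcat([cv2.resize(g[180:290,220:360],(509,400)),cv2.resize(f[180:290,145:225],(291,400))]))
E
```

```text
t 35.17 pos [500.2 -79.2  39. ] rot [ 1.7996e+02 -7.0000e-02  6.3800e+00] grip 0.0497 F 0.0 f [-0.6 -0.9 -0.3]
total [-0.016  0.008  0.463] turn [ 0.0002 -0.0004 -0.0001] rows 1 each [-0.016  0.008  0.463] [ 0.0002 -0.0004 -0.0001]
```

View pics/a8.png

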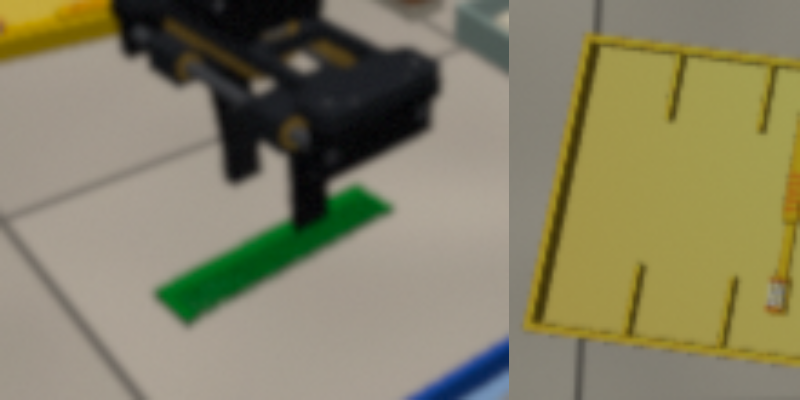

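The yellow brush lies in its lane (790,220), and the gripper straddles the comb. Now down, grip and lift.

```bash
python3 -m creep '{"translation":[[-0.01,0,0.2],[0,0,0.12],[0,0,0.08],[0,0,0.05],[0,0,0]],"turn":[[0,0,0],[0,0,0],[0,0,0],[0,0,0],[0,0,0]],"grip":[0.57,0.57,0.57,0.57,0.57]}'
python3 -m creep '{"translation":[[0,0,0],[0,0,0],[0,0,0],[0,0,0],[0,0,0]],"turn":[[0,0,0],[0,0,0],[0,0,0],[0,0,0],[0,0,0]],"grip":[0.4,0.3,0.3,0.3,0.3]}' 12
python3 -m creep '{"translation":[[0,0,-0.1],[0,0,-0.3],[0,0,-0.4],[0,0,-0.1],[0,0,0]],"turn":[[0,0,0],[0,0,0],[0,0,0],[0,0,0],[0,0,0]],"grip":[0.3,0.3,0.3,0.3,0.3]}'
python3 plan.py 530 314 75 -8.6
```

```text
time_s: 35.9
tool_pos: [0.4987, -0.0792, 0.0021]
tool_rot: [-180.0, 0.0, 6.4]
force: [-0.2, -0.2, 0.5]
grip_width: 0.0493
grasp_force: 0.0
time_s: 36.52
tool_pos: [0.4991, -0.0794, 0.0027]
tool_rot: [180.0, -0.0, 6.4]
force: [-1.0, 0.5, 2.7]
grip_width: 0.0337
grasp_force: 12.0
time_s: 37.15
tool_pos: [0.499, -0.0795, 0.0746]
tool_rot: [180.0, -0.0, 6.4]
force: [0.1, 0.3, -0.5]
grip_width: 0.0338
grasp_force: 12.0
t 37.15 pos [499.  -79.5  74.6] rot [ 1.7997e+02 -4.0000e-02  6.3800e+00] grip 0.0338 F 12.0 f [ 0.1  0.3 -0.5]
total [ 0.932 -4.845 -0.008] turn [ 0.0002 -0.0002  0.0832] rows 7 each [ 0.133 -0.692 -0.001] [ 0.     -0.      0.0119]
```

```bash
python3 -m creep '{"translation":[[0.06,-0.3,0],[0.105,-0.55,0],[0.105,-0.55,0],[0.105,-0.55,0],[0.105,-0.55,0]],"turn":[[0,0,0],[0,0,0],[0,0,0],[0,0,0],[0,0,0]],"grip":[0.3,0.3,0.3,0.3,0.3]}' >/dev/null
python3 -m creep '{"translation":[[0.105,-0.55,0],[0.105,-0.55,0],[0.105,-0.55,0],[0.08,-0.4,0],[0.06,-0.3,0]],"turn":[[0,0,0],[0,0,0],[0,0,0],[0,0,0],[0,0,0.0416]],"grip":[0.3,0.3,0.3,0.3,0.3]}' >/dev/null
python3 -m creep '{"translation":[[0,0,0],[0,0,0],[0,0,0],[0,0,0],[0,0,0]],"turn":[[0,0,0.0416],[0,0,0],[0,0,0],[0,0,0],[0,0,0]],"grip":[0.3,0.3,0.3,0.3,0.3]}' >/dev/null
python3 plan.py 530 314 5.7 -8.6
```

```text
t 39.02 pos [530.1 314.2  74.3] rot [179.99   0.    -8.59] grip 0.0336 F 12.0 f [ 0.4 -0.6 -0.3]
total [-0.001  0.003  0.858] turn [0.0001 0.     0.    ] rows 2 each [-0.001  0.001  0.429] [0. 0. 0.]
```

```bash
python3 -m creep '{"translation":[[0,0,0.25],[0,0,0.25],[0,0,0.15],[0,0,0.08],[0,0,0.04]],"turn":[[0,0,0],[0,0,0],[0,0,0],[0,0,0],[0,0,0]],"grip":[0.3,0.3,0.3,0.3,0.3]}' 
python3 -m creep '{"translation":[[0,0,0.02],[0,0,0.02],[0,0,0.015],[0,0,0.01],[0,0,0]],"turn":[[0,0,0],[0,0,0],[0,0,0],[0,0,0],[0,0,0]],"grip":[0.3,0.3,0.3,0.3,0.3]}'
```

```text
time_s: 39.65
tool_pos: [0.5299, 0.3147, 0.0123]
tool_rot: [180.0, 0.0, -8.6]
force: [1.1, -0.1, -0.9]
grip_width: 0.0338
grasp_force: 12.0
time_s: 40.28
tool_pos: [0.53, 0.3146, 0.0076]
tool_rot: [180.0, -0.0, -8.6]
force: [0.1, 0.6, 0.4]
grip_width: 0.0341
grasp_force: 12.0
```

```bash
python3 -m creep '{"translation":[[0,0,0.01],[0,0,0.01],[0,0,0.005],[0,0,0]],"turn":[[0,0,0],[0,0,0],[0,0,0],[0,0,0]],"grip":[0.3,0.3,0.3,0.3]}'
python3 -m creep '{"translation":[[0,0,0],[0,0,0],[0,0,0]],"turn":[[0,0,0],[0,0,0],[0,0,0]],"grip":[0.43,0.5,0.5]}'
python3 -m creep '{"translation":[[0,0,-0.1],[0,0,-0.5],[0,0,-0.6],[0,0.4,-0.3],[0,0.6,0]],"turn":[[0,0,0],[0,0,0],[0,0,0],[0,0,0],[0,0,0]],"grip":[0.5,0.5,0.5,0.5,0.5]}'
python3 -m creep '{"translation":[[0,0.6,0],[0,0.6,0],[0,0.6,0],[0,0.5,0],[0,0.3,0]],"turn":[[0,0,0],[0,0,0],[0,0,0],[0,0,0],[0,0,0]],"grip":[0.5,0.5,0.5,0.5,0.5]}'
python3 -m creep '{"translation":[[0,0,0],[0,0,0],[0,0,0],[0,0,0],[0,0,0]],"turn":[[0,0,0],[0,0,0],[0,0,0],[0,0,0],[0,0,0]],"grip":[0.5,0.5,0.5,0.5,0.5]}'
python3 - <<'E'
from cell import env
import cv2
f=env.read_camera("top")["frame"][:,:,::-1]
cv2.imwrite("pics/a9.png",cv2.resize(f[90:320,130:510],(798,483)))
E
```

```text
time_s: 40.78
tool_pos: [0.53, 0.3146, 0.0057]
tool_rot: [180.0, -0.0, -8.6]
force: [-0.2, -0.8, 2.1]
grip_width: 0.034
grasp_force: 12.0
time_s: 41.15
tool_pos: [0.53, 0.3146, 0.0054]
tool_rot: [180.0, 0.0, -8.6]
force: [0.3, -0.6, -0.2]
grip_width: 0.0426
grasp_force: 0.0
time_s: 41.78
tool_pos: [0.5193, 0.2375, 0.129]
tool_rot: [-179.8, -0.3, -8.4]
force: [0.4, -0.7, -0.9]
grip_width: 0.0435
grasp_force: 0.0
time_s: 42.4
tool_pos: [0.4868, 0.0275, 0.1262]
tool_rot: [179.9, -0.1, -8.7]
force: [0.2, 0.7, 1.0]
grip_width: 0.0437
grasp_force: 0.0
time_s: 43.02
tool_pos: [0.487, 0.0304, 0.1255]
tool_rot: [-180.0, 0.0, -8.5]
force: [0.2, -0.0, 0.0]
grip_width: 0.0437
grasp_force: 0.0
```

View pics/a9.png

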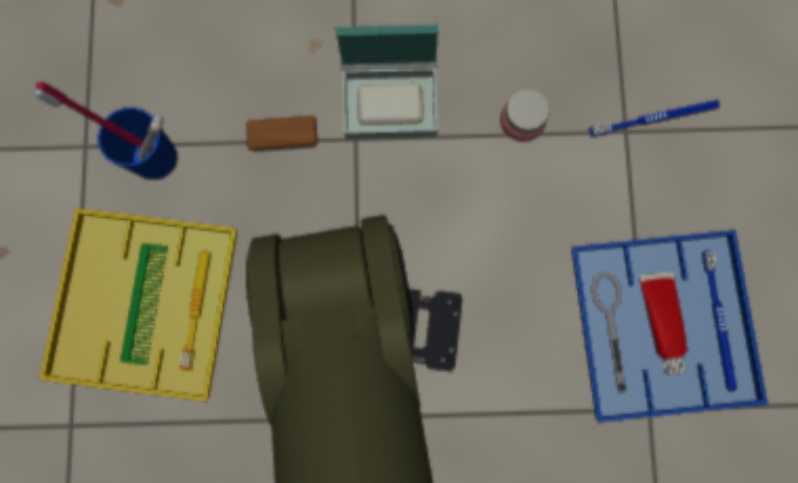

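All five things lie in their lanes: comb (145,303), yellow brush (195,310), cleaner (610,330), tube (665,322), blue brush (720,320). The tumbler, jar and nail brush are untouched.

```bash
python3 -c "
from cell import env
print(env.sign_off())"
```

```text
the job is handed in; nothing more can be done
None
```

Both wash trays are made up as asked and the job is handed in at about 43 s; the tumbler, cream jar and nail brush were left where they stood.

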